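# Shut the cabinet door and throw its lever latch

### The arm

A 7-joint arm with a two-finger parallel gripper is mounted at the origin on the work surface. World frame = base frame: x ahead of the robot, y to its left, z up, the work surface at z = 0. Lengths are in m, angles in degrees, forces in N, time in s.
With the tool pointing down it reaches from about 0.425 to 0.875 m from the base axis. Payload 8.4 kg.
Tool frame: the origin (TCP) lies midway between the tips of the shut fingers; the grasp point (between the pads) lies 19 mm behind it; z points along the fingers, y is the direction in which the jaws open and shut (so a half turn about z gives the same grasp; the last joint's range is limited). The gripper opens to 87 mm and grips with 3 to 60 N. Pads are 19 mm wide; open, the fingers measure 117 mm over their backs; the gripper's body (75 mm by 190 mm) begins 51 mm behind the grasp point.
Start: joints at [-77.705, 19.091, 2.286, 83.961, -0.768, 76.965, -3.352], TCP at [0.201, 0.618, 0.223] pointing down, gripper open.
Joint ranges: [-147.57, 147.57], [-21.85, 119.76], [-74.77, 79.35], [14.55, 137.4], [-85.83, 265.84], [4.83, 119.75], [-152.11, 152.11]. Speed limits (degrees/s): [127.2, 127.2, 159.86, 159.86, 180, 180, 180].

### API

Orientations are given as a 3x3 rotation matrix whose columns are the frame's x, y, z axes.
In Python, from plant import sensors, optics, arm gives the robot as it stands.
- The arm moves only by the tool send_rows, never from a script. Its argument "moves" is a list that holds one entry, the list of rows, each a list of 5 numbers: the finger opening in cm, from 0 to 8.7, then the shift along the tool's x, y, z in cm, then the turn about the tool's z in degrees. A call has 1 to 5 rows; each row shifts and turns the commanded pose from where the row before left it, along the tool's axes as they then stand; what a row does not reach is not made up. A row lasts 1/10 s, in which the tool goes at most 50 mm and 8.59 degrees, less where a joint would pass 70% of its speed; a pose out of reach is approached as far as the arm can. A call is refused whole if a number of a shift passes 5 or a number of a turn 8.59, either way. A call with a gripper value outside its range is refused whole. The fingers move at their own pace and stop on an object; "force" is the grip in N (left out, the last holds). Time passes only in rows, so rows that do not move let the fingers close. It gives the time, the measured TCP pose, the force and the opening at its end, in the units of the state.
- sensors.get_state(): the state, without advancing time (a new reading comes with each control period).
- optics.snapshot(name): name is "scene" or "side" or "wrist"; returns the picture (420x560x3 uint8, blue, green, red); there is no depth.
- optics.get_calibration(name): a dict with "K" (3x3 intrinsics, pixels), "k1" (the pictures are not rectified: a ray, as slopes to the right and down, at radius r is drawn at 1 + k1 r^2 times it, then the intrinsics apply), "rvec" (rotation vector, rad) and "tvec" (3), from world to camera coordinates, as OpenCV has them. Camera axes: x right, y down, z forward; pixel columns grow to the right and rows downward; lengths in m; the calibration is good to about 2 mm. A picture is of the moment at which its call begins: read the wrist's pose just before it. get_calibration takes no time and is no camera call; for the wrist camera it gives the pose at the moment of the call.
- arm.close_job(): hands the job in, once; it reports no verdict.
The state is a dict: "clock": time; "qpos": joint angles; "joint_vel": joint speeds; "tau": joint torques, N m; "eef_pos": TCP position; "tcp_rot": TCP orientation; "wrist_force": force on the tool from outside, world axes, zero at the start; "moment": the same for the moment, N m; "finger_gap": finger opening in m.
Only numpy, scipy, OpenCV 4.12 (cv2) and the standard library are available. Lean on these libraries where they do the work, as an engineer would, in place of code of your own. Each camera call takes 0.05 s, during which the arm holds its last target.

### The job

The little cabinet's door has been left ajar. Push the door fully shut with the fingertips, and only then push the steel lever on the cabinet's roof over from behind, past its middle, so that it snaps forward by itself and its tongue locks the door; leave it so. Leave the sugar jar, the tumbler, the plates and the ladle where they stand.

Things in the scene. Friction and masses are not known exactly. Their poses are not given: they have to be found in the camera images.
- cabinet: Small fixed white cabinet hung on a dark wooden backboard. Origin on the table under its middle; its -x is the way the front (door side) faces, +y runs along the front towards the door's free edge, z up. Box 160 (x) by 260 (y) mm, from 30 to 220 mm above the table (flat roof); backboard from x = 80 to 98, 340 wide, 250 high.
- door (a joint): Hinge angle of the door: 0 = fully shut against a stop, grows as it opens outwards (starts 0.35 to 0.75 rad). Light friction (0.05 N m), no spring: it stays where it is left. Panel 15 mm thick, 250 wide, 180 high, from 35 to 215 mm above the table; a 26 mm wooden knob stands 47 mm out of the outer face, 22 mm from the free edge, 105 mm above the table.
- door_hinge (a point): Point on the door's upright hinge line, at the top edge of the door (215 mm above the table), at the panel's inner face. In the cabinet's axes at x = -81, y = -125 mm. At angle a the panel runs from it along (-sin a, cos a) and its outer face lies 15 mm out along (-cos a, -sin a), in the cabinet's x, y.
- door_edge (a point): The middle of the panel's thickness at the top corner of the door's free edge, 250 mm from the hinge line; it moves with the door.
- latch (a joint): Angle of the steel lever latch at the roof's front edge: 0 = open, handle leaning back over the roof 0.7 rad from upright; 0.7 = upright, dead centre; 1.4 = closed, handle leaning forward, tongue 3 mm in front of the shut door, 13 mm down over its top. A spring drives it from the centre to the nearer end (push 4 to 8 N at mid handle); past the centre it snaps over by itself.
- latch_pivot (a point): Middle of the lever's pivot pin, which runs along the cabinet's y. In the cabinet's axes at x = -68, y = 85 mm, 236 mm above the table.
- latch_tip (a point): Middle of the round bar (14 mm thick, 30 mm wide along the cabinet's y) at the end of the lever's handle, 68 mm from the pivot. The handle between is a flat 26 mm wide and 6 mm thick. It moves with the lever.
- jar_mid (a point): White ceramic sugar jar, 86 mm wide, 115 mm high; this is its centre. Leave alone.
- tumbler_mid (a point): Plastic tumbler, open at the top, 72 mm wide at the rim, 105 mm high; this is its centre. Leave alone.
- plates_mid (a point): Two nested melamine plates, 210 mm wide, 25 mm high together; this is their middle. Leave alone.
- ladle_mid (a point): Stainless ladle lying on the table, bowl 86 mm wide and 30 mm high with a handle reaching 270 mm from the bowl's centre; this is the bowl's centre. Leave alone.

How it is judged:
By the outcome, as a careful person would: the job done as asked, in the order asked, and still so for the second after the job is handed in, with the robot touching nothing.
It also fails if it takes over 45 s, if anything falls off the work surface, if the arm or the gripper's body presses on something with over 40 N, if the wrist force passes 120 N, or if a joint passes its speed limit or range.

## Working session

There is one attempt and no reset: what is moved stays moved. The work goes in short steps, Python scripts to look and compute and a tool call to move; the robot and the scene stay as the last step left them, time stands still between calls to the robot, and variables do not carry over. Pictures are saved under pics/ and viewed, and the job is handed in when it is done.

Besides the shell and the picture viewer there is one more tool, called after "Call:" in YAML: its name, and indented under it one key for each argument. send_rows: Moves the arm, as the interface text tells. Its arguments: {"type":"object","properties":{"moves":{"type":"array"},"force":{"type":"number"}},"required":["moves"]}

```bash
ls; mkdir -p pics; python3 - <<'E'
from plant import sensors, optics, arm
import cv2
s=sensors.get_state();print(s)
for n in("scene","side","wrist"):
    c=optics.get_calibration(n);print(n,c)
    cv2.imwrite(f"pics/{n}0.png",optics.snapshot(n))
E
```

```text
pics
{'clock': 0.0, 'qpos': array([-77.70520537,  19.13036972,   2.28492912,  84.01121386,
        -0.76705693,  76.96699335,  -3.34953338]), 'joint_vel': array([-0.06748262, -0.06610074, -0.05037451, -0.0491768 ,  0.02347925,
       -0.07565901,  0.00403213]), 'tau': array([ 4.02468950e-04, -6.56352210e+01,  1.33574903e+00, -4.03810251e+01,
       -5.96609758e-02,  4.48553427e-02,  1.79262115e-04]), 'eef_pos': array([0.20051764, 0.61779329, 0.22167372]), 'tcp_rot': array([[-9.51178331e-01,  3.08641597e-01, -3.83959033e-04],
       [ 3.08641811e-01,  9.51177021e-01, -1.58327637e-03],
       [-1.23451939e-04, -1.62448399e-03, -9.99998673e-01]]), 'wrist_force': array([-0.05646394, -0.28860831, -0.52771043]), 'moment': array([-0.00685516,  0.01324603, -0.08149308]), 'finger_gap': 0.08699057157820715}
scene {'K': array([[459.76849309,   0.        , 285.06349521],
       [  0.        , 459.76849309, 206.30367593],
       [  0.        ,   0.        ,   1.        ]]), 'k1': -0.09738644260339842, 'rvec': array([ 2.50580496,  0.59094759, -0.18809565]), 'tvec': array([-0.50295046, -0.04658623,  1.48636369])}
side {'K': array([[384.21596524,   0.        , 275.07592751],
       [  0.        , 384.21596524, 207.15702083],
       [  0.        ,   0.        ,   1.        ]]), 'k1': -0.09584402220661531, 'rvec': array([ 2.12967368, -0.41109293,  0.24103167]), 'tvec': array([-0.44598022,  0.27531894,  0.93702041])}
wrist {'K': array([[310.60820189,   0.        , 277.33920534],
       [  0.        , 310.60820189, 211.98084454],
       [  0.        ,   0.        ,   1.        ]]), 'k1': -0.012314461552368676, 'rvec': array([-2.37268662, -1.72406842, -0.21331551]), 'tvec': array([-0.64981671, -0.02838625,  0.38901236])}
```

View pics/scene0.png

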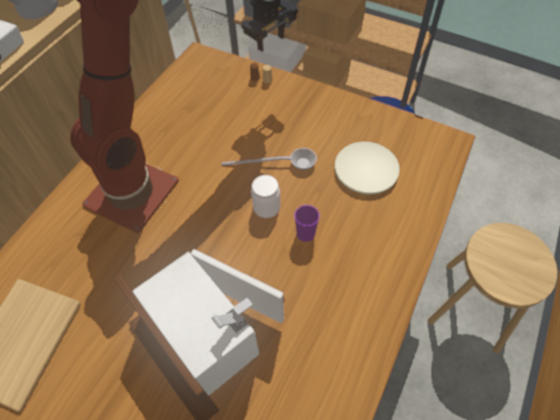

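View pics/side0.png

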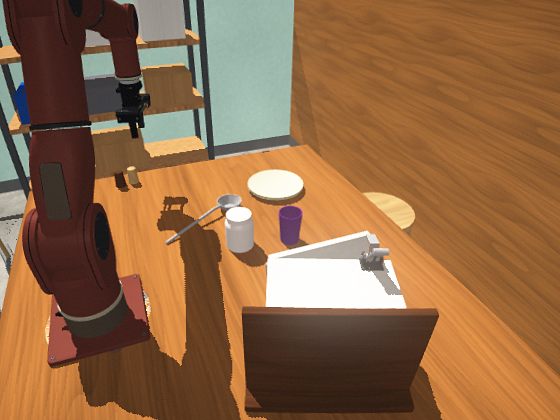

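View pics/wrist0.png

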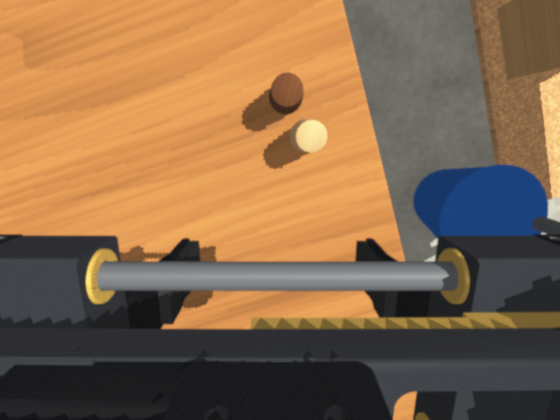

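```bash
cat > h.py <<'E'
import numpy as np, cv2
from plant import sensors, optics, arm
def ray(n,px,c=None):
    c=c or optics.get_calibration(n);K=c["K"];k1=c["k1"]
    d=np.array([(px[0]-K[0,2])/K[0,0],(px[1]-K[1,2])/K[1,1]]);u=d.copy()
    for _ in range(30):u=d/(1+k1*(u@u))
    R=cv2.Rodrigues(c["rvec"])[0];return -R.T@c["tvec"],R.T@np.r_[u,1]
def onz(n,px,z):
    o,d=ray(n,px);return o+d*(z-o[2])/d[2]
def proj(n,P,c=None):
    c=c or optics.get_calibration(n);K=c["K"]
    R=cv2.Rodrigues(c["rvec"])[0];q=R@np.asarray(P,float)+c["tvec"];u=q[:2]/q[2];u=u*(1+c["k1"]*(u@u))
    return np.array([K[0,0]*u[0]+K[0,2],K[1,1]*u[1]+K[1,2]])
def tri(p1,p2):
    o1,d1=ray("scene",p1);o2,d2=ray("side",p2)
    t=np.linalg.lstsq(np.c_[d1,-d2],o2-o1,rcond=None)[0]
    a=o1+d1*t[0];b=o2+d2*t[1];return (a+b)/2,np.linalg.norm(a-b)
E
python3 - <<'E'
import cv2
a=cv2.imread("pics/scene0.png")[230:420,110:310];cv2.imwrite("pics/s0c.png",cv2.resize(a,None,fx=3.1,fy=3.1,interpolation=cv2.INTER_CUBIC))
a=cv2.imread("pics/side0.png")[220:420,230:450];cv2.imwrite("pics/d0c.png",cv2.resize(a,None,fx=3,fy=3,interpolation=cv2.INTER_CUBIC))
E
```

```text
(no output)
```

View pics/s0c.png

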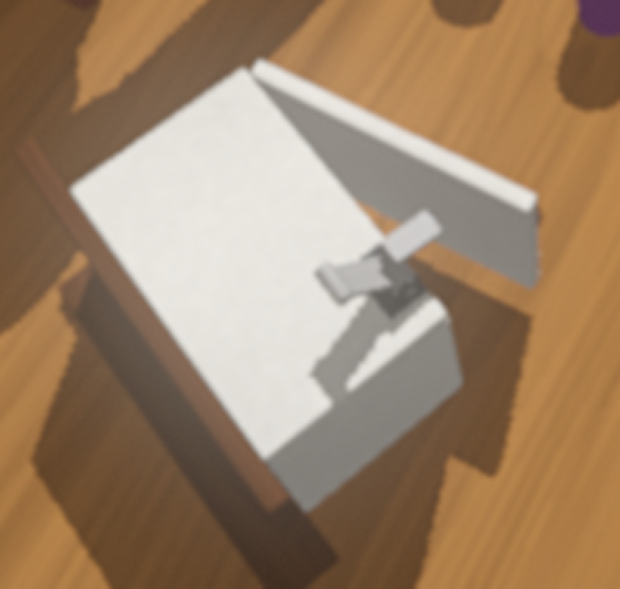

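View pics/d0c.png

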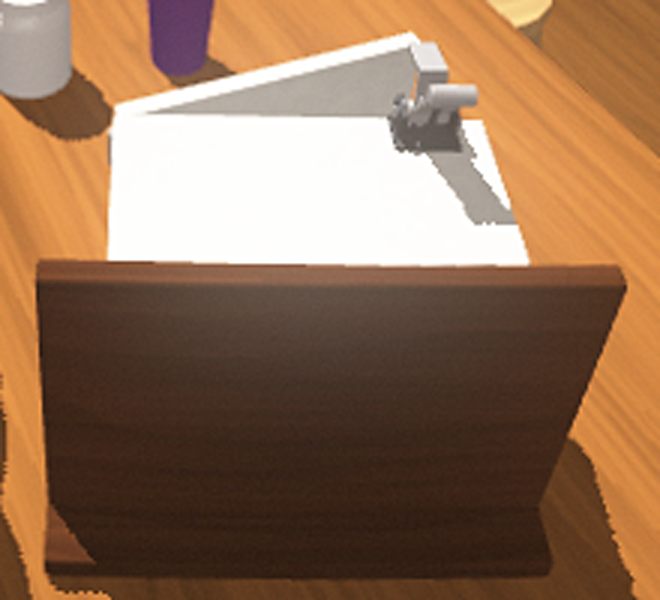

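```bash
cat > pose.py <<'E'
from h import *
m={(-80,-130):(247,67),(80,-130):(70,188),(80,130):(265,460),(-80,130):(447,319)}
A=[];B=[]
for k,p in m.items():
    w=onz("scene",(p[0]/3.1+110-.35,p[1]/3.1+230-.35),.22);A.append(np.array(k)/1000);B.append(w[:2])
A=np.array(A);B=np.array(B);ca=A.mean(0);cb=B.mean(0)
U,S,V=np.linalg.svd((A-ca).T@(B-cb));R=(U@V).T
t=cb-R@ca
if __name__=="__main__":
    print(B,"\nresid mm",1000*(A@R.T+t-B));print("scale",S.sum()/((A-ca)**2).sum())
    print(t,np.degrees(np.arctan2(R[1,0],R[0,0])))
def W(x,y,z):
    return np.r_[R@np.array([x,y])/1000+t,z/1000]
def C(p): return np.r_[R.T@(np.asarray(p)[:2]-t)*1000,p[2]*1000]
E
python3 - <<'E'
from pose import *
import runpy;runpy.run_path("pose.py",run_name="__main__")
# side check
for q in [(-80,-130,220),(-80,130,220),(80,170,250),(80,-170,250),(98,170,250),(98,-170,250)]:
    p=proj("side",W(*q));print(q,((p-[230,220])*3+1).round())
# door edge: mid thickness at far corner
for n,pts in {"scene":[(530,190),(537,193),(528,209),(541,205)]}.items():
    for p in pts: print(p,C(onz(n,(p[0]/3.1+110-.35,p[1]/3.1+230-.35),.215)).round(1))
for p in [(412,33),(420,42)]: print(p,C(onz("side",(p[0]/3+230-.3,p[1]/3+220-.3),.215)).round(1))
for a in [.35,.4,.45,.5,.55,.6]:
    print(a,-81-250*np.sin(a)-7.5*np.cos(a),-125+250*np.cos(a)-7.5*np.sin(a))
for n,pts in {"jar":((265,183),.115),"tumb":((307,213),.105),"plate":((367,165),.025)}.items():
    w=onz("scene",*pts);print(n,w,C(w))
E
```

```text
[[ 0.39114945 -0.17508558]
 [ 0.32638459 -0.32323699]
 [ 0.56633331 -0.42492442]
 [ 0.62969961 -0.28169524]] 
resid mm [[ 0.10415456 -0.8226229 ]
 [ 0.85867741  0.69087813]
 [-0.80343563 -1.63849298]
 [-0.15939634  1.77023775]]
scale 1.001155723334947
[ 0.47839174 -0.30123555] -113.58221776218146
(-80, -130, 220) [116. 113.]
(-80, 130, 220) [485. 121.]
(80, 170, 250) [622. 266.]
(80, -170, 250) [ 37. 256.]
(98, 170, 250) [632. 290.]
(98, -170, 250) [ 34. 280.]
(530, 190) [-187.8   90.8  215. ]
(537, 193) [-190.3   96.1  215. ]
(528, 209) [-177.   101.6  215. ]
(541, 205) [-186.4  105.4  215. ]
(412, 33) [-188.5   97.8  215. ]
(420, 42) [-177.2  102.1  215. ]
0.35 -173.76974721021818 107.27144465592885
0.4 -185.26254303218425 102.34461093340639
0.45 -196.49473679545264 96.849534082335
0.5 -207.43825386522855 90.79994893306166
0.55 -218.0657411481111 84.21097629789648
0.6 -228.35063546058143 77.09908517695683
jar [0.42021532 0.15416301 0.115     ] [-394.09250845 -235.50677629  115.        ]
tumb [0.57368503 0.12018409 0.105     ] [-424.34907468  -81.26003446  105.        ]
plate [0.65185882 0.42373291 0.025     ] [-733.82217099 -131.05391299   25.        ]
```

Pictures show the cabinet with its front to world +y, the door about 0.4 rad open and the lever leaning back. The pose fit residuals are under 2 mm, and the side view agrees. I'll shut the fingers, align the tool and travel to a point in front of the door.

Call:
send_rows:
  moves:
    - [[0,0,0,0,5.6],[0,-3.9,-3.0,0,0],[0,-3.9,-3.0,0,0],[0,-3.9,-3.0,0,0],[0,-3.9,-3.0,0,0]]
  force: 20

```text
clock: 0.65
eef_pos: [0.2962, 0.4439, 0.2223]
tcp_rot: [[-0.917, 0.4, -0.0], [0.4, 0.917, -0.0], [0.0, -0.0, -1.0]]
wrist_force: [0.1, 0.3, -0.2]
finger_gap: 0.0552
```

Call:
send_rows:
  moves:
    - [[0,-3.9,-3.0,0,0],[0,-3.9,-3.0,0,0],[0,-3.9,-3.0,0,0],[0,-3.9,-3.0,0,0],[0,-3.9,-3.0,0,0]]

```text
clock: 1.15
eef_pos: [0.4148, 0.2284, 0.2226]
tcp_rot: [[-0.917, 0.4, 0.0], [0.4, 0.917, 0.0], [0.0, 0.0, -1.0]]
wrist_force: [0.9, 0.7, 0.2]
finger_gap: 0.0152
```

```bash
cat > go.py <<'E'
from pose import *
import sys
s=sensors.get_state();T=s["tcp_rot"];p=s["eef_pos"]
print("clk",s["clock"],"cab",C(p).round(1),"F",s["wrist_force"].round(1),"gap",s["finger_gap"])
print("qpos",s["qpos"].round(1))
a=np.degrees(np.arctan2(T[1,1],T[0,1]));d=np.degrees(np.arctan2(-R[1,0],-R[0,0]))
print("turn needed about tool z",a-d)
if len(sys.argv)>3: print("tool cm",(T.T@(W(*map(float,sys.argv[1:4]))-p)*100).round(2))
E
python3 go.py -220 10 178
```

```text
clk 1.15 cab [-459.9 -270.2  222.6] F [0.9 0.7 0.2] gap 0.015209069430137827
qpos [-54.7  -2.5  20.1 108.4   0.9  74.   31.5]
turn needed about tool z 0.005023424690151046
tool cm [-28.01 -24.     4.45]
```

Call:
send_rows:
  moves:
    - [[0,-4.0,-2.5,0,0],[0,-4.0,-2.5,0,0],[0,-4.0,-2.5,0,0],[0,-4.0,-2.5,0,0],[0,-4.0,-2.5,0,0]]

```text
clock: 1.65
eef_pos: [0.5483, 0.0342, 0.2227]
tcp_rot: [[-0.917, 0.4, 0.0], [0.4, 0.917, 0.0], [-0.0, 0.0, -1.0]]
wrist_force: [1.2, 1.1, 0.3]
finger_gap: 0.0005
```

Call:
send_rows:
  moves:
    - [[0,-4.0,-4.0,0,0],[0,-2.0,-4.0,1.0,0],[0,0,0,2.0,0],[0,0,0,0,0]]

```text
clock: 2.05
eef_pos: [0.5666, -0.0567, 0.1903]
tcp_rot: [[-0.915, 0.403, -0.004], [0.403, 0.915, -0.001], [0.003, -0.002, -1.0]]
wrist_force: [-0.2, 0.6, 0.3]
finger_gap: 0.0006
```

```bash
python3 go.py -200 10 178; python3 -c "
from h import *
cv2.imwrite('pics/scene1.png',cv2.resize(optics.snapshot('scene')[150:420,100:400],None,fx=2,fy=2))
cv2.imwrite('pics/side1.png',optics.snapshot('side'))"
```

```text
clk 2.05 cab [-259.4  -17.   190.3] F [-0.2  0.6  0.3] gap 0.0005529111685861325
qpos [-32.   12.5  38.6  99.4  -8.1  71.2  74.8]
turn needed about tool z -0.16527077413151403
tool cm [-2.72 -5.93  1.23]
```

View pics/scene1.png

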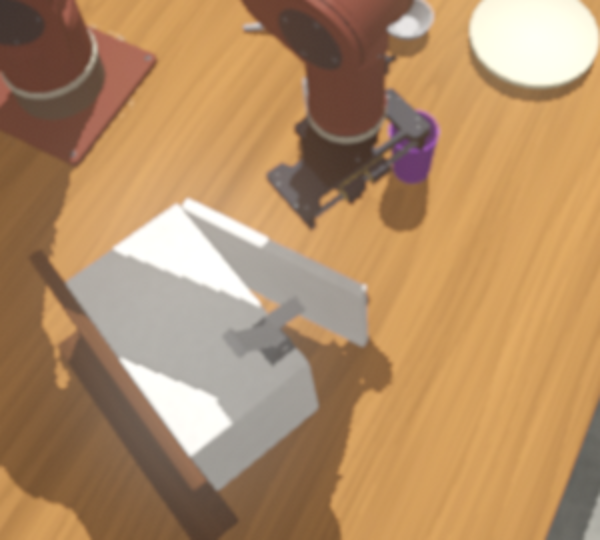

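View pics/side1.png

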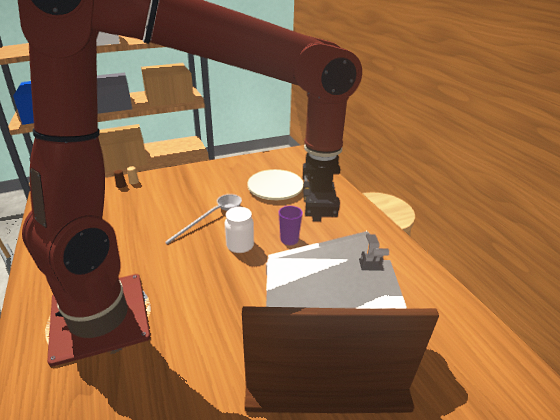

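Call:
send_rows:
  moves:
    - [[0,-1.4,-2.5,0.6,0],[0,-1.3,-2.5,0.6,0],[0,0,-1.0,0,0],[0,0,0,0,0]]

```text
clock: 2.55
eef_pos: [0.5688, -0.1216, 0.1814]
tcp_rot: [[-0.916, 0.401, 0.001], [0.401, 0.916, 0.0], [-0.001, 0.0, -1.0]]
wrist_force: [0.2, 1.1, 1.2]
finger_gap: 0.0003
```

```bash
python3 go.py -120 10 178
```

```text
clk 2.55 cab [-200.8   11.   181.4] F [0.2 1.1 1.2] gap 0.00029911492966184757
qpos [-26.4  14.7  40.4  98.6 -10.   70.4  82.9]
turn needed about tool z -0.05847455062863105
tool cm [ 0.09 -8.08  0.34]
```

Call:
send_rows:
  moves:
    - [[0,0,-1.2,0,0],[0,0,-1.2,0,0],[0,0,-1.2,0,0],[0,0,-1.2,0,0],[0,0,-1.0,0,0]]

```text
clock: 3.05
eef_pos: [0.5452, -0.1755, 0.1807]
tcp_rot: [[-0.916, 0.401, 0.0], [0.401, 0.916, 0.0], [-0.0, 0.0, -1.0]]
wrist_force: [0.4, 1.1, -0.1]
finger_gap: 0.0004
```

Call:
send_rows:
  moves:
    - [[0,0,-0.8,0,0],[0,0,-0.5,0,0],[0,0,-0.4,0,0],[0,0,0,0,0]]

```text
clock: 3.45
eef_pos: [0.5387, -0.1904, 0.1805]
tcp_rot: [[-0.916, 0.401, -0.0], [0.401, 0.916, -0.0], [0.0, -0.0, -1.0]]
wrist_force: [-0.4, -0.7, -1.2]
finger_gap: 0.0005
```

```bash
python3 go.py -110 10 178; python3 -c "
from h import *
cv2.imwrite('pics/scene2.png',cv2.resize(optics.snapshot('scene')[150:420,100:400],None,fx=2,fy=2))"
```

```text
clk 3.45 cab [-125.7   10.9  180.5] F [-0.4 -0.7 -1.2] gap 0.0005152076409681846
qpos [-21.4  13.6  42.6 100.1  -9.7  70.   90.1]
turn needed about tool z -0.030689448613273385
tool cm [ 0.09 -1.57  0.25]
```

View pics/scene2.png

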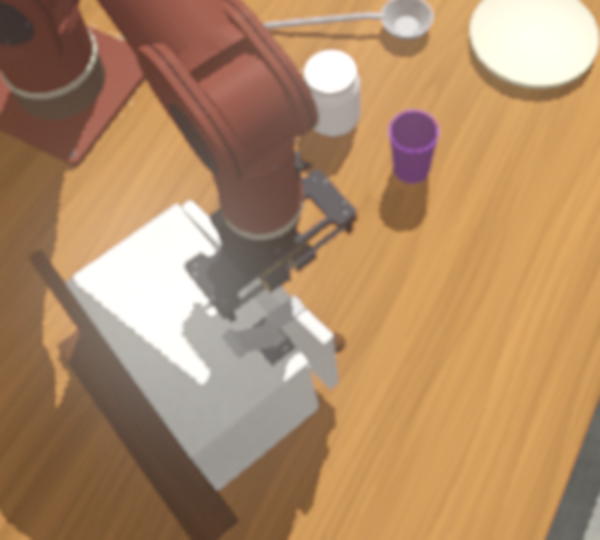

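Call:
send_rows:
  moves:
    - [[0,0,-0.5,0,0],[0,0,-0.4,0,0],[0,0,-0.3,0,0],[0,0,0,0,0]]

```text
clock: 3.9
eef_pos: [0.5338, -0.2016, 0.1806]
tcp_rot: [[-0.916, 0.401, -0.0], [0.401, 0.916, -0.0], [-0.0, -0.0, -1.0]]
wrist_force: [-0.8, 0.3, 0.5]
finger_gap: 0.0
```

```bash
python3 go.py -110 10 178
```

```text
clk 3.9 cab [-113.5   11.   180.6] F [-0.8  0.3  0.5] gap 9.510868075294002e-06
qpos [-20.5  13.5  43.  100.2  -9.8  70.   91.4]
turn needed about tool z -0.045374174290486735
tool cm [ 0.1  -0.35  0.26]
```

Call:
send_rows:
  moves:
    - [[0,0,-0.3,0,0],[0,0,-0.2,0,0],[0,0,0,0,0]]

```text
clock: 4.2
eef_pos: [0.5322, -0.2055, 0.1806]
tcp_rot: [[-0.916, 0.4, 0.0], [0.4, 0.916, 0.0], [-0.0, 0.0, -1.0]]
wrist_force: [0.3, 1.0, 0.8]
finger_gap: 0.0005
```

Call:
send_rows:
  moves:
    - [[0,0,-0.3,0,0],[0,0,0,0,0]]

```text
clock: 4.4
eef_pos: [0.532, -0.2059, 0.1806]
tcp_rot: [[-0.917, 0.398, 0.001], [0.398, 0.917, 0.003], [0.0, 0.003, -1.0]]
wrist_force: [2.6, 8.1, 0.3]
finger_gap: 0.0005
```

```bash
python3 go.py -110 10 178; python3 -c "
from h import *
cv2.imwrite('pics/scene3.png',cv2.resize(optics.snapshot('scene')[150:420,100:400],None,fx=2,fy=2))"
```

```text
clk 4.4 cab [-108.8   11.   180.6] F [2.6 8.1 0.3] gap 0.0005488570099794736
qpos [-20.   13.5  43.  100.3 -10.   70.   92.2]
turn needed about tool z 0.135548999671542
tool cm [0.1  0.12 0.26]
```

View pics/scene3.png

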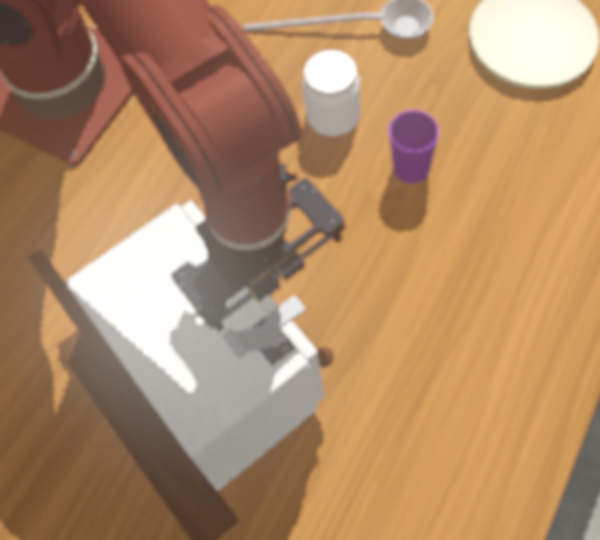

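Door at the stop (8 N reaction at TCP x = −109, and the panel lines up with the front). Next: back off and rise above the lever.

Call:
send_rows:
  moves:
    - [[0,0,1.0,0,0],[0,0,2.5,0,0],[0,0,1.0,-4.0,0],[0,0,0,-4.5,0],[0,0,0,-4.5,0]]

```text
clock: 4.95
eef_pos: [0.5486, -0.1665, 0.312]
tcp_rot: [[-0.917, 0.4, -0.001], [0.4, 0.917, -0.001], [0.001, -0.001, -1.0]]
wrist_force: [1.5, -0.4, -0.8]
finger_gap: 0.0006
```

Call:
send_rows:
  moves:
    - [[0,0,0,-4.5,0],[0,0,0,0,0]]

```text
clock: 5.15
eef_pos: [0.5507, -0.1681, 0.3617]
tcp_rot: [[-0.916, 0.4, 0.008], [0.4, 0.916, -0.002], [-0.008, 0.002, -1.0]]
wrist_force: [0.4, -0.7, -0.6]
finger_gap: 0.0005
```

```bash
python3 go.py 30 85 350; python3 -c "
from h import *
cv2.imwrite('pics/scene4.png',cv2.resize(optics.snapshot('scene')[150:420,100:400],None,fx=2,fy=2))
a=optics.snapshot('side')[200:420,220:450];cv2.imwrite('pics/side4.png',cv2.resize(a,None,fx=2.6,fy=2.6))"
```

```text
clk 5.15 cab [-151.    13.   361.7] F [ 0.4 -0.7 -0.6] gap 0.0004913848969603635
qpos [-24.7   8.9  43.3  83.2  -6.1  89.8  84.6]
turn needed about tool z -0.02606849098425812
tool cm [ -7.2  -18.1    1.19]
```

View pics/scene4.png

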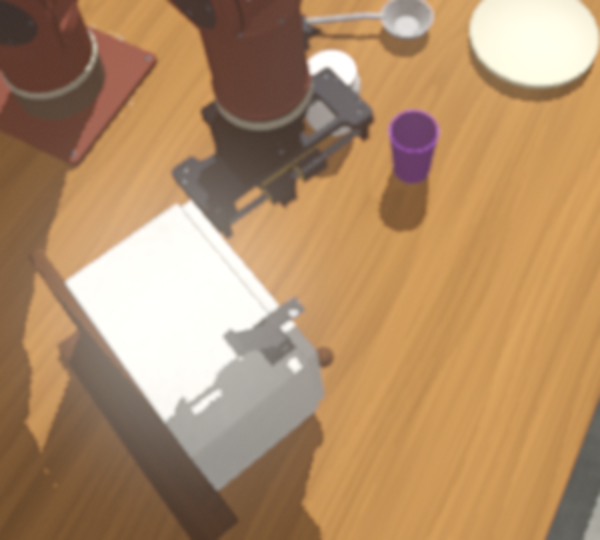

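View pics/side4.png

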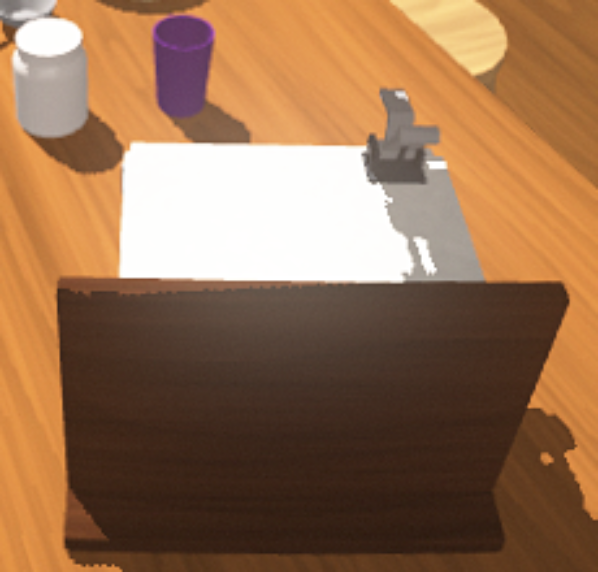

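```bash
python3 -c "
from pose import *
P=W(-24.2,85,288)
print((proj('scene',P)-[100,150])*2, (proj('side',P)-[220,200])*2.6)
for y in (70,100): print((proj('scene',W(-24.2,y,288))-[100,150])*2, (proj('side',W(-24.2,y,288))-[220,200])*2.6)
for a in (0,.02,.05): 
  p=(-81-250*np.sin(a)-15*np.cos(a),-125+250*np.cos(a)-15*np.sin(a),215); print(a,(proj('scene',W(*p))-[100,150])*2)
"
```

```text
[235.32492181 344.07000894] [419.18288278 135.99530103]
[227.04658652 333.43391557] [398.80761627 135.58394969]
[243.71559835 354.83256939] [439.49613814 136.39570105]
0 [317.19747469 352.78349155]
0.02 [320.51945294 349.78667558]
0.05 [325.36833516 345.19228621]
```

The lever tip and door corner project where the model predicts (tip at (235,344), door corner at (317,352)), so the door is at about 0 rad. Moving over behind the lever.

Call:
send_rows:
  moves:
    - [[0,-1.8,-4.5,0,0],[0,-1.8,-4.5,0,0],[0,-1.8,-4.5,0,0],[0,-1.8,-4.6,0,0],[0,0,0,0,0]]

```text
clock: 5.75
eef_pos: [0.538, -0.3694, 0.353]
tcp_rot: [[-0.912, 0.41, -0.006], [0.41, 0.912, -0.003], [0.004, -0.005, -1.0]]
wrist_force: [-0.3, 0.8, -0.0]
finger_gap: 0.0004
```

```bash
python3 go.py 30 85 262
```

```text
clk 5.75 cab [ 38.6  81.9 353. ] F [-0.3  0.8 -0. ] gap 0.00044463932212728934
qpos [ -2.9  22.4  48.5  72.3 -16.3  92.5 108.4]
turn needed about tool z -0.6401722412715145
tool cm [-0.34  0.9   9.09]
```

Call:
send_rows:
  moves:
    - [[0,-0.3,0.5,4.0,0],[0,0,0,4.0,0],[0,0,0,1.0,0],[0,0,0,0,0]]

```text
clock: 6.15
eef_pos: [0.5464, -0.3574, 0.2636]
tcp_rot: [[-0.916, 0.4, -0.004], [0.4, 0.916, 0.002], [0.004, 0.0, -1.0]]
wrist_force: [0.7, 1.4, 1.4]
finger_gap: 0.0004
```

```bash
python3 go.py -48 85 262; python3 -c "
from h import *
cv2.imwrite('pics/scene5.png',cv2.resize(optics.snapshot('scene')[150:420,100:400],None,fx=2,fy=2))"
```

```text
clk 6.15 cab [ 24.2  84.8 263.6] F [0.7 1.4 1.4] gap 0.000434839683470321
qpos [ -4.7  23.3  47.1  81.5 -17.   82.7 108.7]
turn needed about tool z 0.0002721727964285492
tool cm [-0.02  7.22  0.16]
```

View pics/scene5.png

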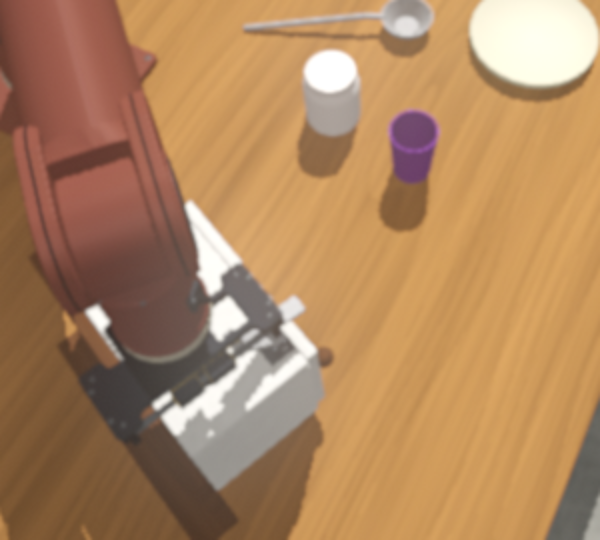

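Call:
send_rows:
  moves:
    - [[0,0,1.5,0,0],[0,0,1.0,0,0],[0,0,1.0,0,0],[0,0,1.0,0,0],[0,0,0,0,0]]

```text
clock: 6.7
eef_pos: [0.5636, -0.3233, 0.2706]
tcp_rot: [[-0.914, 0.405, 0.003], [0.405, 0.914, -0.01], [-0.007, -0.008, -1.0]]
wrist_force: [-9.7, -16.2, 17.7]
finger_gap: 0.0002
```

Call:
send_rows:
  moves:
    - [[0,0,1.0,0,0],[0,0,1.0,0,0],[0,0,0.5,0,0],[0,0,0.5,0,0],[0,0,0,0,0]]

```text
clock: 7.2
eef_pos: [0.5782, -0.2874, 0.2653]
tcp_rot: [[-0.918, 0.397, -0.0], [0.397, 0.918, 0.001], [0.001, 0.001, -1.0]]
wrist_force: [-0.1, -0.4, -0.4]
finger_gap: 0.0008
```

```bash
python3 go.py -60 85 262; python3 -c "
from h import *
cv2.imwrite('pics/scene6.png',cv2.resize(optics.snapshot('scene')[150:420,100:400],None,fx=2,fy=2))"
```

```text
clk 7.2 cab [-52.6  86.  265.3] F [-0.1 -0.4 -0.4] gap 0.0008002015025040569
qpos [-11.6  21.8  46.3  82.6 -15.8  82.2 101.3]
turn needed about tool z 0.16026740633995473
tool cm [0.1  0.74 0.33]
```

View pics/scene6.png

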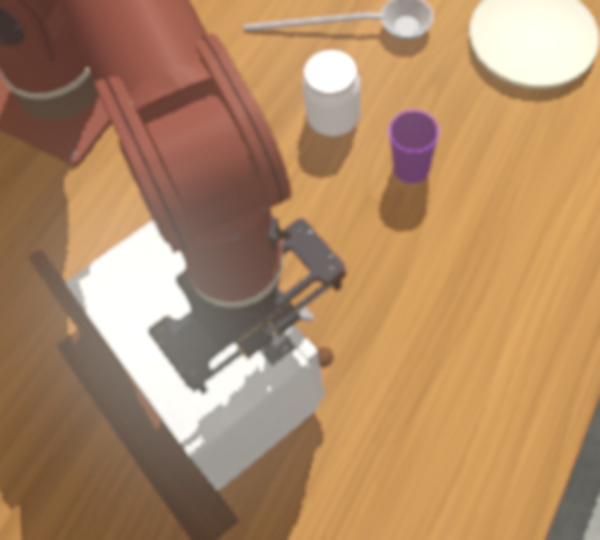

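Call:
send_rows:
  moves:
    - [[0,0,-2.0,0,0],[0,0,-2.0,-1.0,0],[0,0,-2.0,-4.5,0],[0,0,-3.0,-4.0,0],[0,3.0,-3.0,0,0]]

```text
clock: 7.75
eef_pos: [0.5049, -0.3893, 0.3651]
tcp_rot: [[-0.918, 0.397, 0.005], [0.397, 0.918, -0.006], [-0.007, -0.004, -1.0]]
wrist_force: [-0.3, 0.2, -0.2]
finger_gap: 0.0004
```

Call:
send_rows:
  moves:
    - [[0,4.0,-2.0,0,0],[0,4.0,0,0,0],[0,0,0,0,0]]

```text
clock: 8.05
eef_pos: [0.4151, -0.3747, 0.3612]
tcp_rot: [[-0.914, 0.405, 0.002], [0.405, 0.914, 0.003], [-0.001, 0.003, -1.0]]
wrist_force: [-0.2, -1.1, 0.4]
finger_gap: 0.0006
```

```bash
python3 go.py; python3 -c "
from pose import *
cv2.imwrite('pics/scene7.png',cv2.resize(optics.snapshot('scene')[150:420,100:400],None,fx=2,fy=2))
a=optics.snapshot('side')[200:420,220:450];cv2.imwrite('pics/side7.png',cv2.resize(a,None,fx=2.6,fy=2.6))
P=W(-68-68*np.sin(.7),85,236+68*np.cos(.7)); print((proj('scene',P)-[100,150])*2, (proj('side',P)-[220,200])*2.6)"
```

```text
clk 8.05 cab [ 92.7 -28.7 361.2] F [-0.2 -1.1  0.4] gap 0.0006223429636903218
qpos [ -7.7   7.4  51.5  85.3  -6.   90.1 109.6]
turn needed about tool z -0.29071590736106145
[301.82901715 293.79961129] [396.83287719  64.68639079]
```

View pics/scene7.png

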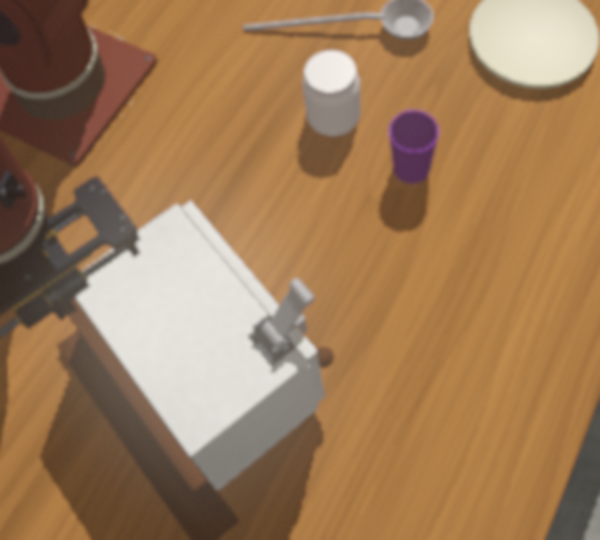

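View pics/side7.png

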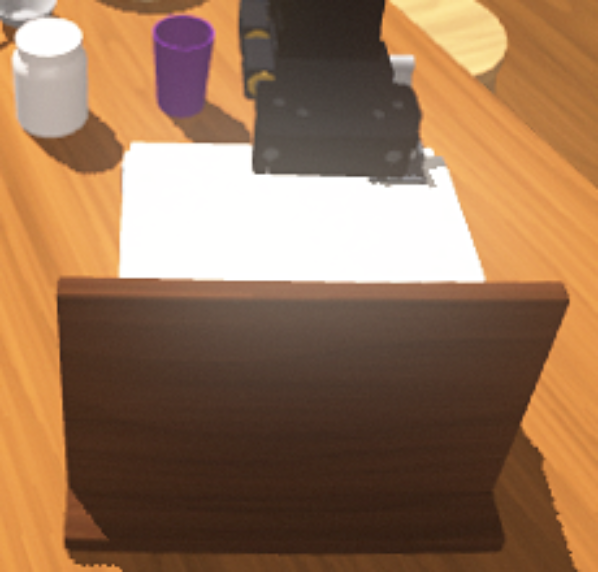

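The lever tip sits at (300,293), and 1.4 rad predicts (302,294). The door corner is still at about (318,352), the other items are where they were, and the gripper is touching nothing.

```bash
python3 -c "
from plant import arm,sensors
s=sensors.get_state();print(s['wrist_force'],abs(s['joint_vel']).max())
print(arm.close_job())"
```

```text
[-0.16963528  0.5024037  -0.03204824] 3.208594266807275
the job is handed in; nothing more can be done
None
```

The door is shut and the lever has snapped forward and locked it. I handed the job in at about 8.2 s on the robot clock.

- **Door:** I pushed it with the shut fingertips from about 0.4 rad until it met the stop, where the wrist felt about 8 N. The camera then showed the door's corner where a fully shut door should be, at about (318,352) against (317,353) predicted.
- **Lever:** Only after that did I push the lever from behind, past its middle. The push peaked at about 26 N among the readings, then fell to zero as the lever snapped over. In the last scene picture its tip is at (300,293), against (302,294) predicted for fully closed.
- **Other items:** The jar, tumbler, plates and ladle look unmoved in the last pictures.
- **Robot:** It was clear of everything, with no contact force, when I handed in.

**Checks:** None failed or disagreed. In the last side view the gripper hid most of the lever, so its closed angle rests on the scene camera alone.

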